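Lift the lid of the rod-stub bin by its hand lever for a fill check

ROBOT

A 7-joint arm with a two-finger parallel gripper is mounted at the origin on the work surface. World frame = base frame: x ahead of the robot, y to its left, z up, the work surface at z = 0. Lengths are in m, angles in rad, forces in N, time in s.
With the tool pointing down it reaches from about 0.35 to 0.9 m from the base axis. Payload 7.2 kg.
Tool frame: the origin (TCP) lies at the very end of the fingers, on their centre line; the grasp point (between the pads) lies 19 mm behind it (grasp_offset is the distance from the TCP to the grasp point, in m); z points along the fingers, x is the direction in which the jaws open and shut, and the axes are right-handed (so a half turn about z gives the same grasp; the last joint's range is limited). The gripper opens to 85 mm and grips with 20 to 120 N. Pads are 22 mm wide; open, the fingers measure 114 mm over their backs; the gripper's body (76 mm by 85 mm) begins 54 mm behind the grasp point. The pads swing forward as they close: fully open they stand 13 mm farther back than shut.
Start: joints at [1.146, 0.411, -0.013, 1.596, 0.006, 1.134, -0.082], TCP at [0.218, -0.586, 0.231] pointing down, gripper open.
Joint ranges: [-2.95, 2.95], [-0.29, 1.99], [-1.47, 1.44], [0.14, 2.54], [-1.03, 4.17], [0.13, 1.85], [-2.86, 2.86]. Speed limits (rad/s): [2.39, 2.39, 3.01, 3.01, 3.14, 3.14, 3.14].

INTERFACE

Orientations are given as a 3x3 rotation matrix whose columns are the frame's x, y, z axes.
In Python, from bench import get_state, read_camera, camera_model, finish_job, boxes_of, cut_out, tip_of, grasp_offset gives the robot as it stands.
- The arm moves only by the shell command python3 -m jog 'ROWS' [OPENING] [FORCE]. ROWS is JSON, a list of rows, each an object with "travel": the shift along the world's x, y, z in cm, a list of three; "dr": the turn, a rotation vector about the world's x, y, z in degrees, a list of three. A call has exactly 5 rows; each row is the pose to reach, as a shift and turn from the pose commanded when the call began; what a row does not reach only later rows make up. A row lasts 1/10 s, in which the tool goes at most 50 mm and 8.59 degrees, less where a joint would pass 70% of its speed; a pose out of reach is approached as far as the arm can. A call with a gripper value outside its range is refused whole. OPENING is the opening, from 0 (shut) to 1 (fully open), set as the call begins (- or left out, the last holds). The fingers move at their own pace and stop on an object; FORCE is the grip in N (left out, the last holds). Time passes only in rows, so rows that repeat a pose let the fingers close, or fill a call up. It gives the time, the measured TCP pose, the force and the opening at its end, in the units of the state.
- get_state(): the state, without advancing time (a new reading comes with each control period).
- read_camera(name): name is "side" or "top" or "wrist"; returns the picture (480x640x3 uint8, blue, green, red); there is no depth.
- camera_model(name): a dict with "vertical_fov" (degrees; the focal length in pixels is half the picture's height over the tangent of half this angle, whatever the lens; pixels are square), "cx", "cy" (the principal point, pixels), "eye" and "rotation" of the camera in the world. Camera axes: x right, y up, looking along -z (the intrinsics and any distortion apply to the point x, -y, -z); pixel columns grow to the right and rows downward; lengths in m; the calibration is good to about 2 mm. A picture is of the moment at which its call begins: read the wrist's pose just before it. camera_model takes no time and is no camera call; for the wrist camera it gives the pose at the moment of the call.
- finish_job(): hands the job in, once; it reports no verdict.
Trained networks look in the newest picture that a camera, given by its name, has taken for a name from the list of things; names that differ only in an ending like _2 or _b are one class to them, and where a whole thing is asked for, a point or a joint stands for the part that bears it (a point fixed in the world has none). Each returns a list of dicts, best first, with "p" (0 to 1); they miss things now and then, are a little off and sometimes report something else, mostly with a low value. They report only what shows in the picture. A call takes as long as a camera call. They do not tell look-alikes from the thing itself.
- boxes_of(camera, target): "extent" ([left, top, width, height] in pixels, round what is visible of it).
- cut_out(camera, target): "region" (480x640 bool, what is visible of it) and "extent" ([left, top, width, height] in pixels, round what is visible of it).
- tip_of(camera, target): "position" ([column, row] in pixels: a listed point, or the origin of a listed thing).
The state is a dict: "time": time; "qpos": joint angles; "dq": joint speeds; "effort": joint torques, N m; "eef_pos": TCP position; "ee_rot": TCP orientation; "wrist_force": force on the tool from outside, world axes, zero at the start; "moment": the same for the moment, N m; "width": finger opening in m.
Only numpy, scipy, OpenCV 4.12 (cv2) and the standard library are available. Lean on these libraries where they do the work, as an engineer would, in place of code of your own. Each camera call takes 0.05 s, during which the arm holds its last target.

TASK

Two lidded metal bins for rod ends stand on the welding bench. Press down the hand lever of the taller one so that its lid stands fully raised, keep it up for at least two seconds so that the camera overhead can see how full the bin is, then let go of the lever so that the lid closes. Leave the shorter bin shut throughout.

Things in the scene. Friction and masses are not known exactly. Their poses are not given: they have to be found in the camera images.
- tall_bin_lever: Lever of the taller round metal bin (130 mm wide, 170 high, fixed). Origin: middle of the top of its flat steel pad (36 x 40 mm, 6 thick), 123 mm above the bench. x runs along the arm to the bin, z out of the pad; at rest the pad end tilts 11.5 deg up. Arm hinge (along y) 90 mm along +x; bin's axis 166 mm from origin, level. Pressed straight down the pad sinks 36 mm to its stop on a spring (5 to 8 N), returns if let go
- tall_bin_lid (a joint): Angle of the taller bin's flat lid in rad: 0 shut, 1.2 fully raised (lever at its stop). Hinged on the side away from the lever, it swings up and away from it, rises in proportion to the pad's travel (18 mm gives about 0.6) and closes by itself within 1 s of letting the lever go
- short_bin_lever: Lever of the shorter round metal bin (100 mm wide, 105 high, fixed). Origin: middle of the top of its flat steel pad (36 x 40 mm, 6 thick), 80 mm above the bench. x runs along the arm to the bin, z out of the pad; at rest the pad end tilts 11.5 deg up. Arm hinge (along y) 90 mm along +x; bin's axis 151 mm from origin, level. Pressed straight down the pad sinks 36 mm to its stop on a spring (5 to 8 N), returns if let go
- short_bin_lid (a joint): Angle of the shorter bin's flat lid in rad: 0 shut, 1.2 fully raised (lever at its stop). Hinged on the side away from the lever, it swings up and away from it, rises in proportion to the pad's travel (18 mm gives about 0.6) and closes by itself within 1 s of letting the lever go
Mind the look-alikes: they are no part of the job. What is shaped like the part that bears short_bin_lever but turquoise is not meant.

How it is judged:
By the outcome, as a careful person would: the job done as asked, in the order asked, and still so for the second after the job is handed in, with the robot touching nothing.
It also fails if it takes over 32 s, if anything falls off the work surface, if the arm or the gripper's body presses on something with over 40 N, if the wrist force passes 120 N, or if a joint passes its speed limit or range.

## Working session

There is one attempt and no reset: what is moved stays moved. The work goes in short steps, Python scripts to look and compute and a shell command to move; the robot and the scene stay as the last step left them, time stands still between calls to the robot, and variables do not carry over. Pictures are saved under pics/ and viewed, and the job is handed in when it is done.

```bash
mkdir -p pics
python3 - <<'E'
from bench import *
import cv2
s=get_state(); print(s['time'],s['eef_pos'],s['ee_rot'],s['width'],s['wrist_force'])
for c in ('side','top'):
    im=read_camera(c); cv2.imwrite(f'pics/{c}1.png',im)
    m=camera_model(c); print(c,m)
    for t in ('tall_bin_lever','short_bin_lever'):
        print(t,tip_of(c,t),boxes_of(c,t))
print(get_state()['time'])
E
```

```text
0.0 [ 0.21807584 -0.58517971  0.23046174] [[ 3.49283523e-01 -9.37016840e-01 -6.79216286e-04]
 [-9.37015667e-01 -3.49284164e-01  1.48754981e-03]
 [-1.63109872e-03  1.16859662e-04 -9.99998663e-01]] 0.08582893716529805 [ 0.56815171 -0.26310598 -0.58668705]
side {'vertical_fov': 42.622108126735185, 'cx': 313.11848545650486, 'cy': 247.14678083018714, 'eye': array([0.43376803, 0.87015947, 0.71710716]), 'rotation': array([[-0.98319775,  0.1195855 , -0.13791845],
       [-0.18096929, -0.5395282 ,  0.82228914],
       [ 0.02392296,  0.83343184,  0.55210421]])}
tall_bin_lever [{'position': [384.3, 362.9], 'p': 0.73}] [{'extent': [324.7, 355.2, 75.1, 28.5], 'p': 0.59}]
short_bin_lever [{'position': [508.8, 223.0], 'p': 0.88}, {'position': [378.9, 228.0], 'p': 0.6}] [{'extent': [339.7, 220.9, 56.6, 16.4], 'p': 0.83}, {'extent': [467.3, 222.5, 52.3, 10.5], 'p': 0.78}]
top {'vertical_fov': 48.779175029557635, 'cx': 316.6585870874999, 'cy': 243.2109317921523, 'eye': array([ 0.36027625, -0.02365802,  1.29502182]), 'rotation': array([[ 0.00920744,  0.98657003, -0.16307913],
       [-0.99995471,  0.00869122, -0.00387863],
       [-0.00240918,  0.16310746,  0.98660537]])}
tall_bin_lever [{'position': [189.0, 290.8], 'p': 0.69}] [{'extent': [183.4, 256.7, 23.5, 50.2], 'p': 0.91}]
short_bin_lever [{'position': [421.0, 396.7], 'p': 0.92}, {'position': [385.6, 285.3], 'p': 0.89}, {'position': [194.6, 293.4], 'p': 0.46}] [{'extent': [409.3, 359.4, 19.0, 45.8], 'p': 0.76}]
0.5
```

View pics/side1.png

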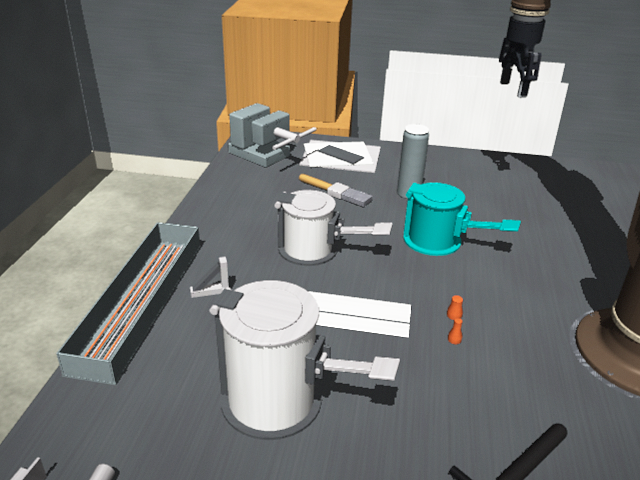

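View pics/top1.png

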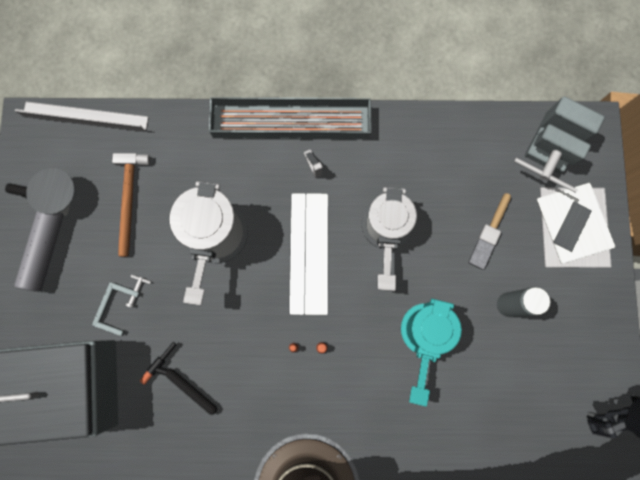

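The tall bin is at top (202,217) and side (268,350). Its pad is at about top (194,295) and side (384,367). The short steel bin's pad is at top (387,282), and the turquoise look-alike is at top (432,330). Next I triangulate the tall bin's pad.

```bash
cat > h.py <<'E'
from bench import *
import numpy as np
def ray(c,px):
    m=camera_model(c); f=240/np.tan(np.radians(m['vertical_fov'])/2)
    d=np.array([(px[0]-m['cx'])/f,-(px[1]-m['cy'])/f,-1.]); d=m['rotation']@d
    return m['eye'],d/np.linalg.norm(d)
def tri(a,b):
    (e1,d1),(e2,d2)=ray('side',a),ray('top',b)
    A=np.stack([d1,-d2],1); t=np.linalg.lstsq(A,e2-e1,rcond=None)[0]
    p,q=e1+t[0]*d1,e2+t[1]*d2
    return (p+q)/2,np.linalg.norm(p-q)
def atz(c,px,z):
    e,d=ray(c,px); return e+d*(z-e[2])/d[2]
E
python3 - <<'E'
from h import *
print('pad',tri((384,368),(194,295)), tri((384.3,362.9),(189,290.8)))
print('pad z=.123',atz('side',(384,368),.123),atz('top',(194,295),.123))
print('lid z=.17',atz('side',(268,306),.17),atz('top',(202,217),.17))
print('short pad z=.08',atz('side',(378,228),.08),atz('top',(387,282),.08), atz('top',(392,214),.105))
from bench import camera_model
print({k:v for k,v in camera_model('top').items() if k not in('eye','rotation')}.keys())
import cv2
a=cv2.imread('pics/side1.png')[270:440,200:420];b=cv2.imread('pics/top1.png')[170:320,150:300]
cv2.imwrite('pics/c1.png',cv2.resize(a,None,fx=3,fy=3));cv2.imwrite('pics/c2.png',cv2.resize(b,None,fx=4,fy=4))
E
```

```text
pad (array([0.43530552, 0.2518559 , 0.11906496]), np.float64(0.001150265346680562)) (array([0.43948267, 0.25939013, 0.1361064 ]), np.float64(0.008722386993750511))
pad z=.123 [0.43472549 0.25598348 0.123     ] [0.43562811 0.25091277 0.123     ]
lid z=.17 [0.60524672 0.21613458 0.17      ] [0.60177074 0.23045804 0.17      ]
short pad z=.08 [ 0.47994239 -0.1739549   0.08      ] [ 0.47219312 -0.1813494   0.08      ] [ 0.62656464 -0.19154545  0.105     ]
dict_keys(['vertical_fov', 'cx', 'cy'])
```

View pics/c1.png

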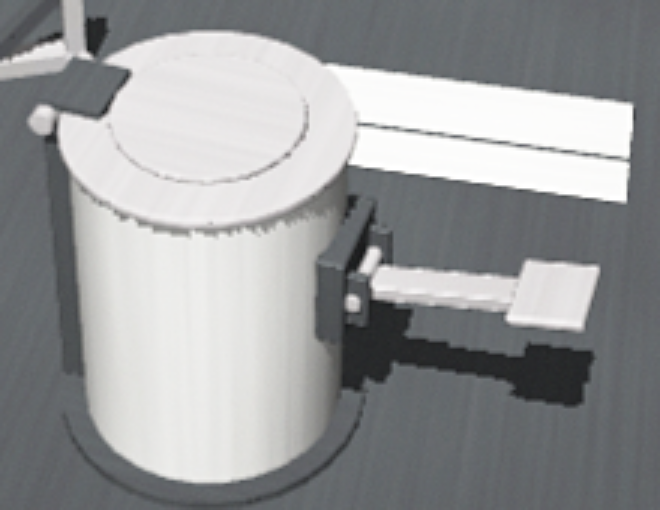

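View pics/c2.png

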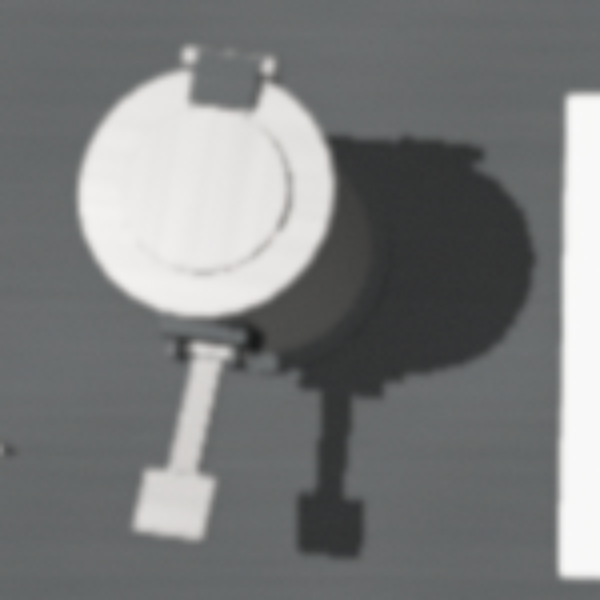

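Pad top is at about (0.435, 0.252, 0.12). The pad to lid-axis distance comes out at 168 mm against the given 166, so that agrees. I'm closing the gripper and moving over high.

```bash
python3 -m jog '[{"travel":[2,0,3],"dr":[0,0,0]},{"travel":[5,2,6],"dr":[0,0,0]},{"travel":[9,5,8],"dr":[0,0,0]},{"travel":[12,8.5,8],"dr":[0,0,0]},{"travel":[15,12,8],"dr":[0,0,0]}]' 0 30
python3 -m jog '[{"travel":[1.5,4,0],"dr":[0,0,0]},{"travel":[3,8,0],"dr":[0,0,0]},{"travel":[4.5,12,0],"dr":[0,0,0]},{"travel":[5.5,16,0],"dr":[0,0,0]},{"travel":[6.5,20,0],"dr":[0,0,0]}]'
```

```text
time: 1.0
eef_pos: [0.3701, -0.4642, 0.3123]
ee_rot: [[0.35, -0.937, 0.002], [-0.937, -0.35, -0.001], [0.002, -0.001, -1.0]]
wrist_force: [1.1, 0.5, 0.5]
width: 0.0122
time: 1.5
eef_pos: [0.4336, -0.2639, 0.3115]
ee_rot: [[0.35, -0.937, 0.0], [-0.937, -0.35, -0.0], [0.0, -0.0, -1.0]]
wrist_force: [1.4, 0.5, 0.2]
width: 0.0001
```

```bash
python3 -m jog '[{"travel":[0,4,0],"dr":[0,0,0]},{"travel":[0,8,0],"dr":[0,0,0]},{"travel":[0,12,0],"dr":[0,0,0]},{"travel":[0,16,0],"dr":[0,0,0]},{"travel":[0,20,0],"dr":[0,0,0]}]'
python3 -m jog '[{"travel":[0,4,0],"dr":[0,0,0]},{"travel":[0,8,0],"dr":[0,0,0]},{"travel":[0,12,0],"dr":[0,0,0]},{"travel":[0,16,0],"dr":[0,0,0]},{"travel":[0,20,0],"dr":[0,0,0]}]'
python3 -m jog '[{"travel":[0,4,-1],"dr":[0,0,0]},{"travel":[0,8,-3],"dr":[0,0,0]},{"travel":[0,10,-6],"dr":[0,0,0]},{"travel":[0,11.5,-9],"dr":[0,0,0]},{"travel":[0,11.5,-12],"dr":[0,0,0]}]'
python3 - <<'E'
from h import *
import cv2
for c in ('side','top','wrist'):
    im=read_camera(c);cv2.imwrite(f'pics/{c}2.png',im)
    if c=='side':a=im[200:440,180:500]
    if c=='top':b=im[170:320,120:320]
cv2.imwrite('pics/m2.png',np.hstack([cv2.resize(a,(480,360)),cv2.resize(b,None,fx=1.6,fy=2.4)[:360]]))
s=get_state();print(s['time'],s['eef_pos'],s['qpos'])
E
```

```text
time: 2.0
eef_pos: [0.433, -0.0641, 0.3116]
ee_rot: [[0.349, -0.937, 0.001], [-0.937, -0.349, -0.0], [0.001, -0.001, -1.0]]
wrist_force: [0.3, 0.2, 0.6]
width: -0.0001
time: 2.5
eef_pos: [0.433, 0.1359, 0.3117]
ee_rot: [[0.349, -0.937, 0.001], [-0.937, -0.349, -0.0], [0.001, -0.001, -1.0]]
wrist_force: [0.7, -0.0, 0.0]
width: -0.0001
time: 3.0
eef_pos: [0.4328, 0.252, 0.1905]
ee_rot: [[0.352, -0.936, 0.001], [-0.936, -0.352, 0.002], [-0.001, -0.001, -1.0]]
wrist_force: [0.4, -0.5, -0.5]
width: -0.0004
3.15 [0.43232167 0.24879609 0.19024053] [-0.07210225  0.31430939 -0.66022825  1.90948237  0.22667717  0.99623231
 -2.04686674]
```

View pics/side2.png

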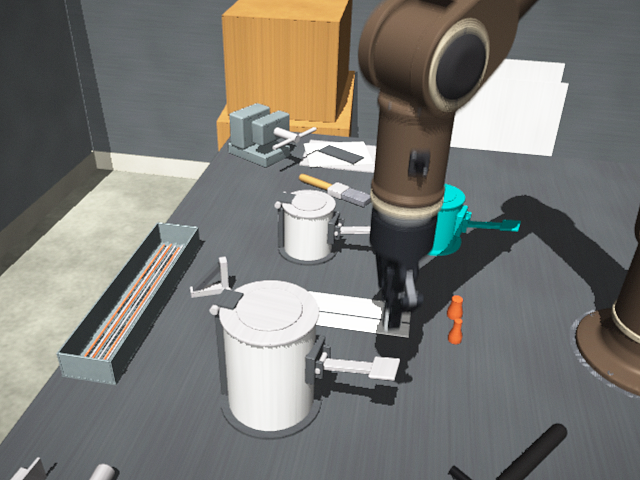

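View pics/wrist2.png

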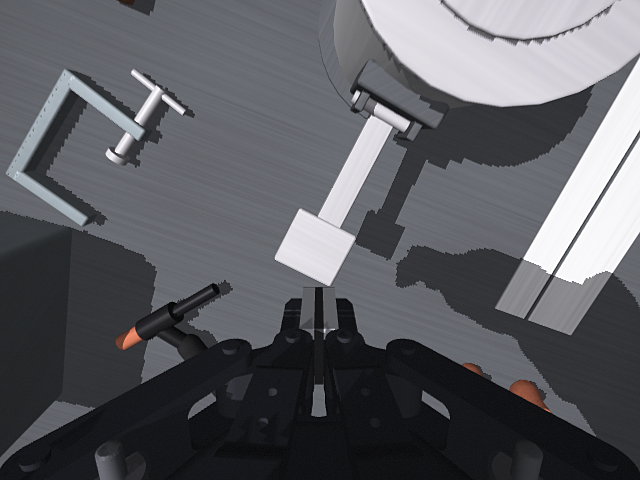

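View pics/top2.png

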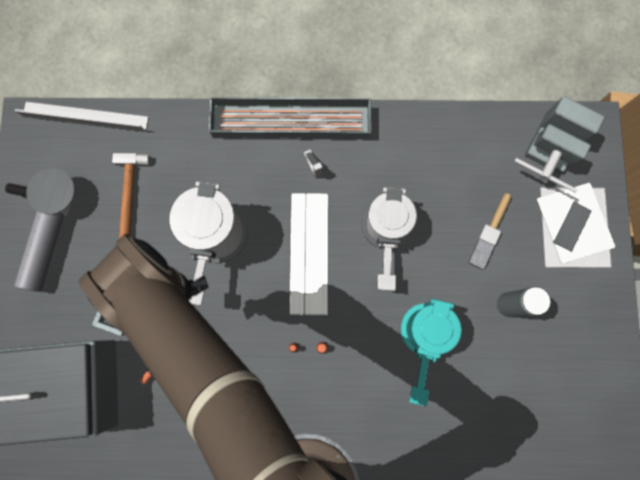

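The wrist view shows the tall lever's pad at about (316,246), just ahead of the shut fingertips. I'm cross-checking its position with the wrist calibration.

Run:
```python
from h import *
for p in ((316,246),(303,208),(276,259),(330,286),(357,238)): print(p,atz('wrist',p,.123))
print('axis hinge',atz('wrist',(386,125),.105))
s=get_state();print(s['eef_pos'])
for c in('side','wrist'):
    m=camera_model(c);f=240/np.tan(np.radians(m['vertical_fov'])/2)
    q=m['rotation'].T@(s['eef_pos']-m['eye']);print(c,m['cx']+f*q[0]/-q[2],m['cy']-f*q[1]/-q[2],m['eye'])
```

```text
(316, 246) [0.43788392 0.25281433 0.123     ]
(303, 208) [0.4576311  0.26843638 0.123     ]
(276, 259) [0.4211144 0.2733003 0.123    ]
(330, 286) [0.41571248 0.2350288  0.123     ]
(357, 238) [0.45153446 0.2309965  0.123     ]
axis hinge [0.51979446 0.23787035 0.105     ]
[0.43232167 0.24879609 0.19024053]
side 390.8359072316275 326.99145100169653 [0.43376803 0.87015947 0.71710716]
wrist 319.2199179381152 307.34654003936123 [0.50296229 0.27557532 0.33301121]
```

The wrist camera puts the pad at (0.437, 0.252), consistent with the other two. I'm descending slowly and watching the force.

```bash
python3 -m jog '[{"travel":[0.2,0,-2],"dr":[0,0,0]},{"travel":[0.2,0,-4],"dr":[0,0,0]},{"travel":[0.2,0,-5.5],"dr":[0,0,0]},{"travel":[0.2,0,-6.3],"dr":[0,0,0]},{"travel":[0.2,0,-7],"dr":[0,0,0]}]'
python3 -m jog '[{"travel":[0,0,-0.4],"dr":[0,0,0]},{"travel":[0,0,-0.8],"dr":[0,0,0]},{"travel":[0,0,-1.2],"dr":[0,0,0]},{"travel":[0,0,-1.6],"dr":[0,0,0]},{"travel":[0,0,-2],"dr":[0,0,0]}]'
```

```text
time: 3.65
eef_pos: [0.4363, 0.2495, 0.1225]
ee_rot: [[0.348, -0.937, 0.002], [-0.937, -0.348, 0.001], [0.0, -0.002, -1.0]]
wrist_force: [-2.9, -0.3, 7.9]
width: 0.0001
time: 4.15
eef_pos: [0.4352, 0.2498, 0.1026]
ee_rot: [[0.349, -0.937, 0.001], [-0.937, -0.349, 0.0], [0.0, -0.001, -1.0]]
wrist_force: [-4.2, -1.4, 8.1]
width: -0.0
```

```bash
python3 -m jog '[{"travel":[0,0,-0.4],"dr":[0,0,0]},{"travel":[0,0,-0.8],"dr":[0,0,0]},{"travel":[0,0,-1.1],"dr":[0,0,0]},{"travel":[0,0,-1.3],"dr":[0,0,0]},{"travel":[0,0,-1.4],"dr":[0,0,0]}]'
python3 - <<'E'
from h import *
import cv2
cv2.imwrite('pics/side3.png',read_camera('side')[150:450,150:550])
s=get_state();print(s['time'],s['eef_pos'],s['wrist_force'])
E
```

```text
time: 4.65
eef_pos: [0.4366, 0.2497, 0.0889]
ee_rot: [[0.349, -0.937, 0.003], [-0.937, -0.349, 0.001], [0.0, -0.003, -1.0]]
wrist_force: [-0.8, -0.9, 7.6]
width: 0.0001
4.7 [0.43663814 0.24966543 0.08886969] [-1.05491415 -1.6253578   7.11816676]
```

View pics/side3.png

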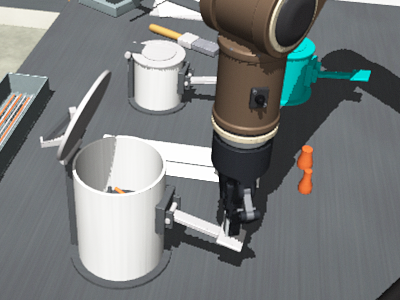

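The tall lid is almost fully up, the fingers are on the pad, and the short bin is shut. I'm now pressing in small steps until the force shows the stop.

```bash
python3 -m jog '[{"travel":[0,0,-0.05],"dr":[0,0,0]},{"travel":[0,0,-0.1],"dr":[0,0,0]},{"travel":[0,0,-0.15],"dr":[0,0,0]},{"travel":[0,0,-0.2],"dr":[0,0,0]},{"travel":[0,0,-0.2],"dr":[0,0,0]}]'
```

```text
time: 5.2
eef_pos: [0.4368, 0.2498, 0.0884]
ee_rot: [[0.349, -0.937, 0.004], [-0.937, -0.349, 0.0], [0.001, -0.004, -1.0]]
wrist_force: [-5.6, -4.0, 22.0]
width: 0.0001
```

The force jumped from 8 to 22 N and z stalled at 0.088, so the lever is on its stop. Holding there.

```bash
python3 -m jog '[{"travel":[0,0,0],"dr":[0,0,0]},{"travel":[0,0,0],"dr":[0,0,0]},{"travel":[0,0,0],"dr":[0,0,0]},{"travel":[0,0,0],"dr":[0,0,0]},{"travel":[0,0,0],"dr":[0,0,0]}]'
python3 -m jog '[{"travel":[0,0,0],"dr":[0,0,0]},{"travel":[0,0,0],"dr":[0,0,0]},{"travel":[0,0,0],"dr":[0,0,0]},{"travel":[0,0,0],"dr":[0,0,0]},{"travel":[0,0,0],"dr":[0,0,0]}]' | grep -E 'time|pos|force'
python3 - <<'E'
from h import *
import cv2
a=read_camera('side')[150:450,150:550];b=read_camera('top')[100:400,100:480]
cv2.imwrite('pics/m4.png',np.hstack([a,b]))
E
python3 -m jog '[{"travel":[0,0,0],"dr":[0,0,0]},{"travel":[0,0,0],"dr":[0,0,0]},{"travel":[0,0,0],"dr":[0,0,0]},{"travel":[0,0,0],"dr":[0,0,0]},{"travel":[0,0,0],"dr":[0,0,0]}]' | grep -E 'time|pos|force'
python3 -m jog '[{"travel":[0,0,0],"dr":[0,0,0]},{"travel":[0,0,0],"dr":[0,0,0]},{"travel":[0,0,0],"dr":[0,0,0]},{"travel":[0,0,0],"dr":[0,0,0]},{"travel":[0,0,0],"dr":[0,0,0]}]' | grep -E 'time|pos|force'
```

```text
time: 5.7
eef_pos: [0.4368, 0.2498, 0.0884]
ee_rot: [[0.349, -0.937, 0.004], [-0.937, -0.349, 0.0], [0.001, -0.004, -1.0]]
wrist_force: [-4.6, -4.2, 22.5]
width: -0.0001
time: 6.2
eef_pos: [0.4368, 0.2498, 0.0884]
wrist_force: [-5.3, -4.3, 22.0]
time: 6.8
eef_pos: [0.4368, 0.2497, 0.0884]
wrist_force: [-4.5, -5.2, 22.8]
time: 7.3
eef_pos: [0.4368, 0.2498, 0.0884]
wrist_force: [-4.9, -4.7, 22.1]
```

View pics/m4.png

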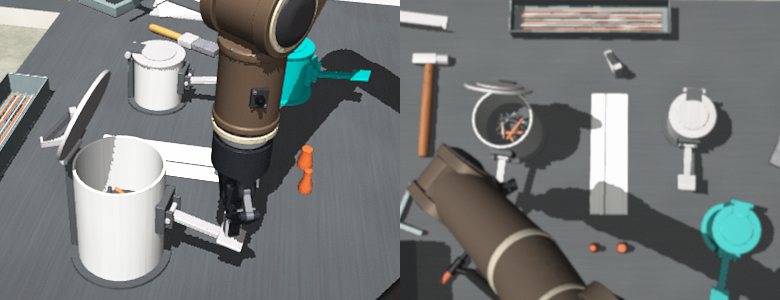

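The lid is fully raised, the top camera sees the rod ends inside, and the short bin is shut. I'll hold a bit longer for margin, then let go straight upward.

```bash
python3 -m jog '[{"travel":[0,0,0],"dr":[0,0,0]},{"travel":[0,0,0],"dr":[0,0,0]},{"travel":[0,0,0],"dr":[0,0,0]},{"travel":[0,0,0],"dr":[0,0,0]},{"travel":[0,0,0],"dr":[0,0,0]}]' | grep -E 'time|pos|force'
python3 -m jog '[{"travel":[0,0,0],"dr":[0,0,0]},{"travel":[0,0,0],"dr":[0,0,0]},{"travel":[0,0,0],"dr":[0,0,0]},{"travel":[0,0,0],"dr":[0,0,0]},{"travel":[0,0,0],"dr":[0,0,0]}]' | grep -E 'time|pos|force'
python3 -m jog '[{"travel":[0,0,1],"dr":[0,0,0]},{"travel":[0,0,2.5],"dr":[0,0,0]},{"travel":[0,0,4.5],"dr":[0,0,0]},{"travel":[0,0,7],"dr":[0,0,0]},{"travel":[0,0,9.5],"dr":[0,0,0]}]' | grep -E 'time|pos|force'
python3 -m jog '[{"travel":[0,0,2.5],"dr":[0,0,0]},{"travel":[0,0,5],"dr":[0,0,0]},{"travel":[0,0,6],"dr":[0,0,0]},{"travel":[0,0,6],"dr":[0,0,0]},{"travel":[0,0,6],"dr":[0,0,0]}]' | grep -E 'time|pos|force'
python3 -m jog '[{"travel":[0,0,0],"dr":[0,0,0]},{"travel":[0,0,0],"dr":[0,0,0]},{"travel":[0,0,0],"dr":[0,0,0]},{"travel":[0,0,0],"dr":[0,0,0]},{"travel":[0,0,0],"dr":[0,0,0]}]' | grep -E 'time|pos|force'
python3 -m jog '[{"travel":[0,0,0],"dr":[0,0,0]},{"travel":[0,0,0],"dr":[0,0,0]},{"travel":[0,0,0],"dr":[0,0,0]},{"travel":[0,0,0],"dr":[0,0,0]},{"travel":[0,0,0],"dr":[0,0,0]}]' | grep -E 'time|pos|force'
python3 - <<'E'
from h import *
import cv2
a=read_camera('side')[150:450,150:550];b=read_camera('top')[100:400,100:480]
cv2.imwrite('pics/m5.png',np.hstack([a,b]))
E
```

```text
time: 7.8
eef_pos: [0.4368, 0.2498, 0.0884]
wrist_force: [-5.0, -4.0, 22.4]
time: 8.3
eef_pos: [0.4368, 0.2498, 0.0883]
wrist_force: [-5.4, -4.2, 22.6]
time: 8.8
eef_pos: [0.4356, 0.2495, 0.1821]
wrist_force: [0.5, -0.6, -0.5]
time: 9.3
eef_pos: [0.4352, 0.249, 0.2397]
wrist_force: [-0.6, 0.4, -0.8]
time: 9.8
eef_pos: [0.4352, 0.2494, 0.2401]
wrist_force: [0.3, 0.1, -0.1]
time: 10.3
eef_pos: [0.4353, 0.2494, 0.2403]
wrist_force: [-0.2, 0.1, -0.0]
```

View pics/m5.png

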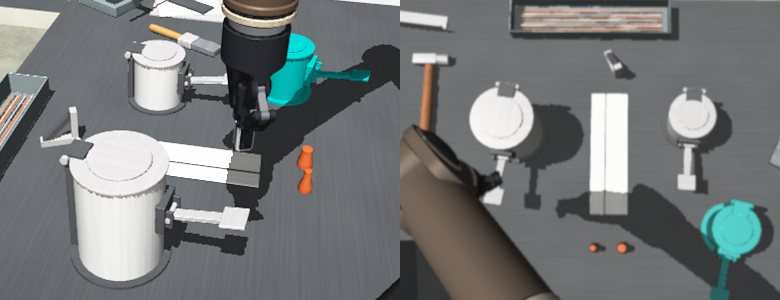

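The tall lid is shut, its lever is back at rest, and the arm is clear with no force on it. Handing in.

```bash
python3 -c "
from bench import finish_job
print(finish_job())"
```

```text
the job is handed in; nothing more can be done
None
```

I pressed the taller bin's lever to its stop with the shut fingertips, held it, let go, and handed the job in at about 10.4 s of the 32 s allowed.

- **Hold:** The lever sat on its stop from 5.2 s to 8.3 s, about 3.1 s. The wrist force jumped from 8 N to a steady 22 N and the height stalled at 0.088 m. The stop was expected at 0.087 m. Pictures taken during the hold showed the lid fully up and the rod ends visible from overhead. I judged "fully raised" from the stop force and those pictures, because the lid angle itself cannot be read.
- **Release:** The last pictures show the taller bin's lid shut and its lever back up. The wrist force is near zero, with the fingers about 12 cm above the pad.
- **Other bins:** The shorter bin was shut in every picture, and I did not touch it or the turquoise look-alike.
- **Disagreement in measuring:** The network's points for the taller bin's pad were poor: the two camera rays missed each other by 9 mm and gave a height of 136 mm, against the stated 123 mm. I used points read from the pictures instead, which agreed across the three cameras to within about 5 mm.

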